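Bolt down a shear blade and hold the reading lens in focus over its pivot hole

TASK

Slide the barrel bolt fully home into its keeper so that the shear half is locked down in its holding block; then pick up the reading lens by its handle and hold it level in the air, centred over the pivot hole of the shear half, with the lens at the height of the height gauge's pointer, which is set to the focal height. Finish while still holding the lens there, steady and touching nothing else: do not put it down or let go. Leave the gauge's setting and the other things on the bench alone.

Things in the scene. Friction and masses are not known exactly. Their poses are not given: they have to be found in the camera images.
- block: Beech holding block fixed to the bench, 180 (x) x 220 (y) x 30 mm; origin at the centre of its underside, z up, -x towards the robot. The shear half lies on it along y between brass pegs 11 mm high. At y = -40 mm a steel barrel bolt runs along x over the shank: two staples on the -x side (tops 52 mm above the bench), keeper staple at x = 20 to 32 mm.
- bolt (a joint): How far the barrel bolt has slid (m) along the block's +x from fully drawn, 0, to fully home in its keeper, 0.042 (a hard stop). It needs about 3 N to slide and stays where it is left.
- bolt_knob (a point): Middle of the bolt's upright steel knob, on its axis, 69 mm above the bench; axes as the block's; moves with the bolt. The knob is 14 mm across and 24 mm tall (57 to 81 mm above the bench) on a 7 mm stem. Pinched from above with fingertips kept above 55 mm, nothing is in the way over the whole travel.
- shear_half: One half of a pair of shears, bare steel, 6 mm thick, 200 mm long, 110 g, lying loose flat on the block along the block's y: finger bow (43 mm ring) at -y, shank 11 mm wide, pivot plate 24 x 30 mm, tapering blade to +y. Origin on its underside above the block's centre, axes as the block's.
- pivot_hole (a point): Centre of the 6 mm pivot hole at the upper face of the shear half, 15 mm to +y of its origin, 36 mm above the bench.
- lens: Reading lens lying flat on the bench, 170 mm long, about 110 g: round glass in a steel rim 68 mm across, 14 mm thick; straight black handle 94 mm long, 16 mm wide and high. Origin on the underside at mid-length, near its balance point; glass to its +x, handle to its -x (x = -84 to +10 mm), z up.
- lens_centre (a point): Centre of the glass, 51 mm to +x of the lens's origin and 7 mm above its underside; axes as the lens's, z is the lens's own axis.
- lens_grip (a point): Good place to grip the handle: on the handle's centre line, 22 mm to -x of the lens's origin and 73 mm behind the centre of the glass, 8 mm above the underside.
- gauge: Height gauge fixed on the bench beyond the block: grey base 85 (x) x 62 (y) x 32 mm, upright graduated steel beam to 228 mm above the bench, and on the beam a slider with a pointer towards its -x, roughly the robot. Origin under the centre of the base, z up.
- pointer_tip (a point): Tip of the pointed steel pointer on the gauge's slider: it marks the focal height, 115 to 160 mm above the bench, set anew each time. It reaches 75 mm to -x of the gauge's origin; axes as the gauge's.
- screwdriver: Bystander: screwdriver, 170 mm long, lying on the bench; origin at the middle of its underside, handle to its -x.
- brush: Bystander: bench brush, 170 mm long, lying on the bench; origin at the middle of its underside, handle to its -x.
- screw_jar: Bystander: small glass jar with steel lid, 52 mm across, 60 mm high; origin under its centre.
- oil_can: Bystander: steel oil can with a conical spout, 60 mm across, 120 mm high; origin under its centre.
- oilstone: Bystander: grey oilstone 60 x 150 x 25 mm; origin under its centre.
Things that resemble listed ones, but are neither listed nor needed, are in the scene too. Leave any brown or purple look-alike of the lens alone.

How it is judged:
By the outcome, as a careful person would: the job done as asked, in the order asked, and still so for the second after the job is handed in, while the arm keeps its last pose, push and grip.
It also fails if it takes over 48 s, if anything falls off the work surface, if the arm or the gripper's body presses on something with over 40 N, if the wrist force passes 120 N, or if a joint passes its speed limit or range.

ROBOT

A 6-joint arm with a two-finger parallel gripper is mounted at the origin on the work surface. World frame = base frame: x ahead of the robot, y to its left, z up, the work surface at z = 0. Lengths are in m, angles in rad, forces in N, time in s.
With the tool pointing down it reaches from about 0.4 to 0.925 m from the base axis. Payload 3.4 kg.
Tool frame: the origin (TCP) lies between the finger pads, 19 mm behind the fingertips; this is the grasp point; z points along the fingers, y is the direction in which the jaws open and shut (so a half turn about z gives the same grasp; the last joint's range is limited). The gripper opens to 85 mm and grips with 20 to 120 N. Pads are 22 mm wide; open, the fingers measure 114 mm over their backs; the gripper's body (76 mm by 85 mm) begins 54 mm behind the grasp point. The pads swing forward as they close: fully open they stand 13 mm farther back than shut.
Start: joints at [-1.395, 0.307, 1.506, -0, 1.328, -0.073], TCP at [0.142, -0.557, 0.25] pointing down, gripper open.
Joint ranges: [-3.12, 3.12], [-1.05, 2.28], [0.14, 2.33], [-1.42, 4.57], [0.1, 2.73], [-2.68, 2.68]. Speed limits (rad/s): [2.57, 2.57, 3.14, 3.14, 3.14, 3.14].

INTERFACE

Orientations are given as a rotation vector (axis times angle).
In Python, from rig import status, optics, r gives the robot as it stands.
- The arm moves only by the shell command python3 -m creep 'ROWS' [FORCE]. ROWS is JSON, a list of rows, each a list of 3 entries, a list of its own where there are three numbers: the gripper command: -1 is shut, 1 is fully open, values between are in proportion, then the shift along the tool's x, y, z in mm, then the turn, a rotation vector about the tool's x, y, z in degrees. A call has 1 to 20 rows; each row is the pose to reach, as a shift and turn from the pose measured when the call began, along the tool's axes at that moment; what a row does not reach only later rows make up. A row lasts 1/8 s, in which the tool goes at most 62.5 mm and 10.7 degrees, less where a joint would pass 70% of its speed; a pose out of reach is approached as far as the arm can. A call with a gripper value outside its range is refused whole. The fingers move at their own pace and stop on an object; FORCE is the grip in N (left out, the last holds). Time passes only in rows, so rows that repeat a pose let the fingers close. It gives the time, the measured TCP pose, the force and the opening at its end, in the units of the state.
- status.read_state(): the state, without advancing time (a new reading comes with each control period).
- optics.read_camera(name): name is "side" or "top"; returns a dict with "frame" (480x640x3 uint8, red, green, blue), "z_map" (480x640 float32, m along the optical axis (not along the pixel's ray), 0 where there is no reading), "fx", "fy", "cx", "cy" (pixels), "rvec" (rotation vector, rad) and "tvec" (3), from world to camera coordinates, as OpenCV has them. Camera axes: x right, y down, z forward; pixel columns grow to the right and rows downward; lengths in m; the calibration is good to about 2 mm. A picture is of the moment at which its call begins.
- r.close_job(): hands the job in, once; it reports no verdict.
The state is a dict: "t": time; "joint_positions": joint angles; "dq": joint speeds; "tau": joint torques, N m; "tcp_pos": TCP position; "eef_rot": TCP orientation; "force": force on the tool from outside, world axes, zero at the start; "torque": the same for the moment, N m; "opening": finger opening in m.
Only numpy, scipy, OpenCV 4.12 (cv2) and the standard library are available. Lean on these libraries where they do the work, as an engineer would, in place of code of your own. Each camera call takes 0.05 s, during which the arm holds its last target. There are 200 camera calls.

## Working session

There is one attempt and no reset: what is moved stays moved. The work goes in short steps, Python scripts to look and compute and a shell command to move; the robot and the scene stay as the last step left them, time stands still between calls to the robot, and variables do not carry over. Pictures are saved under pics/ and viewed, about 8 in all and at most 12, crops included, and the job is handed in when it is done.

```bash
mkdir -p pics; cat > h.py <<'E'
import numpy as np, cv2, pickle
from rig import status, optics, r
def snap(n,tag):
    c=optics.read_camera(n); pickle.dump(c,open(f'{tag}.pkl','wb')); cv2.imwrite(f'pics/{tag}.png',c['frame'][...,::-1]); return c
def load(tag): return pickle.load(open(f'{tag}.pkl','rb'))
def RT(c): return cv2.Rodrigues(np.array(c['rvec'],float))[0], np.array(c['tvec'],float).reshape(3)
def pt(c,u,v,z=None):
    "world point by depth, or on plane height z"
    R,t=RT(c); d=np.array([(u-c['cx'])/c['fx'],(v-c['cy'])/c['fy'],1.])
    if z is None: return R.T@(d*np.median(c['z_map'][int(v)-1:int(v)+2,int(u)-1:int(u)+2])-t)
    o=-R.T@t; w=R.T@d; return o+w*(z-o[2])/w[2]
def proj(c,p):
    R,t=RT(c); q=R@np.array(p)+t; return np.array([c['fx']*q[0]/q[2]+c['cx'],c['fy']*q[1]/q[2]+c['cy']])
def cloud(c):
    R,t=RT(c); v,u=np.mgrid[:480,:640]; Z=c['z_map']
    P=np.stack([(u-c['cx'])/c['fx']*Z,(v-c['cy'])/c['fy']*Z,Z],-1); return (P-t)@R
def crop(c,tag,u0,v0,u1,v1,s):
    cv2.imwrite(f'pics/{tag}.png',cv2.resize(c['frame'][v0:v1,u0:u1,::-1],None,fx=s,fy=s,interpolation=cv2.INTER_CUBIC))
E
python3 -c "
from h import *
a=snap('top','top0');b=snap('side','side0')
for c in(a,b):
  R,t=RT(c);print(-R.T@t,c['fx'],R[2])
s=status.read_state();print(s)
"
```

```text
[0.41341127 0.02961469 1.10885698] 476.61780815987953 [ 0.12996715 -0.02698963 -0.9911509 ]
[ 0.47599661 -1.12504733  0.87262931] 603.8728515836295 [ 0.06631834  0.82510103 -0.56107946]
{'t': 0.1, 'joint_positions': array([-1.39549880e+00,  3.07521047e-01,  1.50756168e+00, -3.94429499e-06,
        1.32840759e+00, -7.34983162e-02]), 'dq': array([ 7.96503478e-04,  2.57119853e-04, -2.46315228e-03,  2.91546588e-04,
       -8.98618132e-04,  6.94009583e-05]), 'tau': array([-2.56930025e-04, -4.58528638e+01, -2.52607691e+01, -1.70240492e-04,
        5.60888191e-03, -3.41496580e-06]), 'tcp_pos': array([ 0.14145662, -0.55670579,  0.24915289]), 'eef_rot': array([-3.11543560e+00, -3.89566773e-01,  1.57568381e-04]), 'force': array([-0.05856703,  0.56165084, -0.62804661]), 'torque': array([-0.01812937, -0.00484621,  0.04073133]), 'opening': 0.0853962890739283}
```

View pics/top0.png

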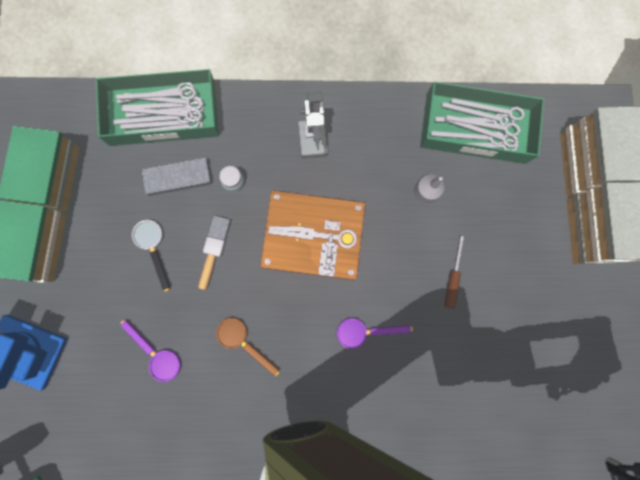

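View pics/side0.png

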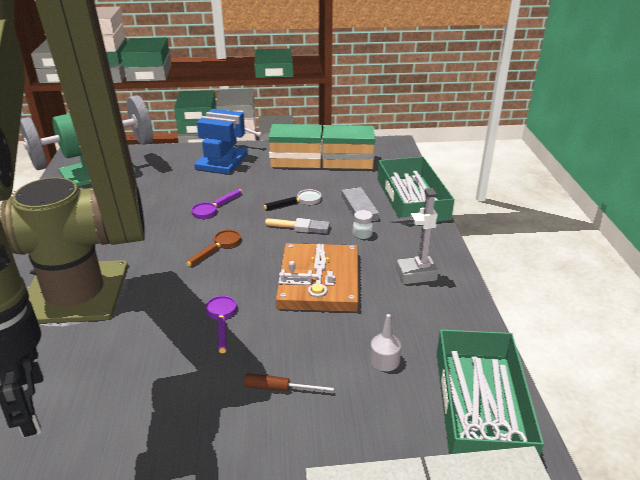

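The top view has four lens-like things: clear glass with a black handle at (147,235), handle end (167,290); purple at (164,365) and (352,332); and brown at (232,332). Only the first fits the description. The block is at (313,235), the knob near (327,258), and the gauge at (314,130). One enlarged composite should confirm this.

```bash
python3 -c "
from h import *
a=load('top0');b=load('side0')
f=lambda c,u,v,w,h,W,H:cv2.resize(c['frame'][v:v+h,u:u+w,::-1],(W,H),interpolation=cv2.INTER_CUBIC)
# top: block (255,185,120,100)->x3.33 ; lens (120,210,60,90); side: block(270,235,100,80), gauge(390,180,60,110)
A=f(a,255,185,120,100,400,333) ; L=f(a,120,210,60,90,222,333)
B=f(b,270,235,100,80,333,266); G=f(b,390,180,60,110,145,266)
im=np.zeros((600,800,3),np.uint8); im[:333,:400]=A; im[:333,400:622]=L; im[334:600,:333]=B; im[334:600,340:485]=G
im[334:600,490:790]=f(a,285,85,60,80,300,266)
cv2.imwrite('pics/comp.png',im)
P=cloud(a)
# lens handle/rim points: above bench by depth
m=(P[...,2]>.004)&(P[...,2]<.03);m[:,:125]=0;m[:,178:]=0;m[:212]=0;m[296:]=0
v,u=np.nonzero(m);print(len(u));q=P[m];print(q.min(0),q.max(0))
for x in [(147,235),(167,288),(160,270)]:print(pt(a,*x,.008),pt(a,*x))
for x in [(275,195),(364,203),(357,277),(263,268)]:print(pt(a,*x,.030),pt(a,*x))
"
```

```text
1126
[0.42427338 0.30909184 0.00400874] [0.61665549 0.43104597 0.0224853 ]
[0.56189551 0.38042237 0.008     ] [0.56152288 0.37954201 0.01076263]
[0.44021533 0.32965131 0.008     ] [0.44003587 0.32764254 0.0153703 ]
[0.48117957 0.34721555 0.008     ] [0.48075558 0.34522849 0.0148875 ]
[0.65348909 0.08522098 0.03      ] [0.65321374 0.0851572  0.03123736]
[ 0.63614487 -0.1204624   0.03      ] [ 0.63656905 -0.12074821  0.0279454 ]
[ 0.46533813 -0.10234674  0.03      ] [ 0.46671574 -0.10584766  0.00137804]
[0.48504973 0.11036081 0.03      ] [0.48679731 0.11233057 0.00368189]
```

View pics/comp.png

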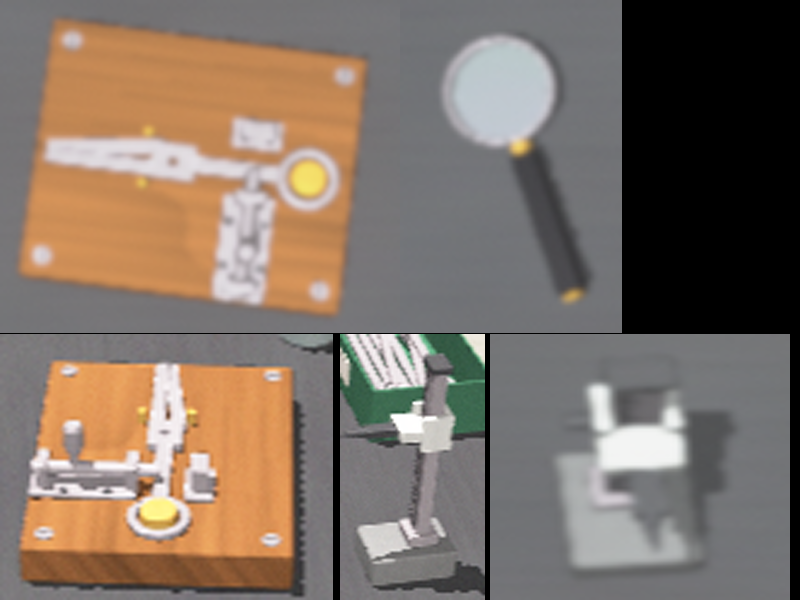

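The crops confirm the black-handled lens with clear glass. The hole is at about (307,233) in the top image and the knob at about (292,266) in the side image. The pointer's tip is near (391,222) in the side image. Next I'll measure these precisely.

```bash
python3 -c "
from h import *
a=load('top0');b=load('side0')
Pa,Pb=cloud(a),cloud(b)
Q=[]
for n,c,P in(('top',a,Pa),('side',b,Pb)):
  m=(P[...,0]>.44)&(P[...,0]<.68)&(P[...,1]>-.15)&(P[...,1]<.13)
  t=m&(abs(P[...,2]-.03)<.004); q=P[t]; print(n,'blk',len(q),q[:,2].mean(),cv2.minAreaRect(q[:,:2].astype(np.float32)))
  k=m&(P[...,2]>.06)&(P[...,2]<.09); q=P[k]; print('knob',len(q),q.mean(0) if len(q) else '',q.min(0),q.max(0))
  g=(P[...,0]>.68)&(P[...,0]<.85)&(P[...,1]>-.05)&(P[...,1]<.08)
  t=g&(abs(P[...,2]-.032)<.005);q=P[t];print('base',len(q),cv2.minAreaRect(q[:,:2].astype(np.float32)))
  t=g&(P[...,2]>.1)&(P[...,2]<.18);q=P[t];o=np.argsort(q[:,0])[:6];print('ptr',q[o].round(4).tolist(),np.argwhere(t)[o][:,::-1].tolist())
crop(b,'ptr',380,180,440,290,5)
l=(Pa[...,2]>.004)&(Pa[...,2]<.03);l[:,:125]=0;l[:,178:]=0;l[:212]=0;l[296:]=0
q=Pa[l]; print('lens rect',cv2.minAreaRect(q[:,:2].astype(np.float32)))
print('hole',pt(a,306.9,233,.036),'lens c',pt(a,147,234.6,.010),'end',pt(a,166.5,290.5,.008))
"
```

```text
top blk 6060 0.030166354102741592 ((0.5630421042442322, -0.0019489750266075134), (0.21980717778205872, 0.18034934997558594), 82.83499145507812)
knob 35 [ 0.49863245 -0.03352526  0.07937343] [ 0.49313903 -0.04034728  0.06761898] [ 0.50398697 -0.0272044   0.08329235]
base 571 ((0.793372631072998, -0.00016266107559204102), (0.08508235216140747, 0.06187787279486656), 6.087650299072266)
ptr [[0.7196, -0.0067, 0.1604], [0.7224, -0.0068, 0.1582], [0.7225, -0.0089, 0.158], [0.7231, -0.0066, 0.1628], [0.7238, -0.0088, 0.1607], [0.7263, -0.0088, 0.1597]] [[317, 150], [317, 149], [318, 149], [317, 148], [318, 148], [318, 147]]
side blk 2957 0.031547034499534936 ((0.5622791051864624, -0.0039033889770507812), (0.22583165764808655, 0.17990271747112274), 82.59954071044922)
knob 61 [ 0.49870984 -0.03806974  0.07452272] [ 0.49187629 -0.04295967  0.06174933] [ 0.50552092 -0.03052714  0.08556625]
base 470 ((0.7932872176170349, -0.003635600209236145), (0.08655287325382233, 0.06514191627502441), 4.465707778930664)
ptr [[0.7184, -0.0103, 0.1638], [0.7216, -0.0061, 0.161], [0.7234, -0.008, 0.1621], [0.7257, -0.0077, 0.1618], [0.7258, -0.0065, 0.1636], [0.7281, -0.0063, 0.1634]] [[390, 221], [391, 221], [392, 221], [393, 221], [393, 220], [394, 220]]
lens rect ((0.5196605920791626, 0.36995548009872437), (0.19203245639801025, 0.11814775317907333), 2.2482614517211914)
hole [0.5645457  0.01152055 0.036     ] lens c [0.56255647 0.37982774 0.01      ] end [0.43454828 0.3305518  0.008     ]
```

View pics/ptr.png

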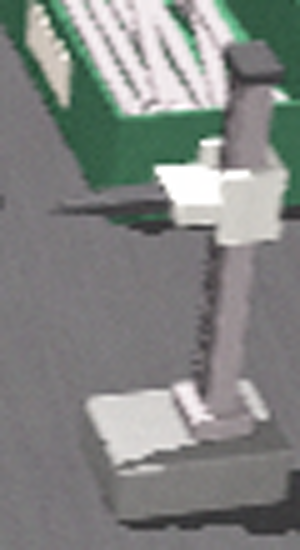

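```bash
cat >> h.py <<'E'
from scipy.spatial.transform import Rotation as Ro
def go(p,yaw):
    "shift mm, turn deg in tool axes for TCP p, tool down with tool x at yaw deg"
    s=status.read_state(); R=Ro.from_rotvec(s['eef_rot']); y=np.radians(yaw)
    T=Ro.from_matrix(np.array([[np.cos(y),np.sin(y),0],[np.sin(y),-np.cos(y),0],[0,0,-1]]))
    print('shift',(1e3*R.inv().apply(np.array(p)-s['tcp_pos'])).round(1),'turn',np.degrees((R.inv()*T).as_rotvec()).round(1))
E
python3 -c "
from h import *
from scipy.optimize import least_squares
a=load('top0');b=load('side0')
f=lambda p:np.r_[proj(a,p)-[317,151],proj(b,p)-[390,222]]
q=least_squares(f,[.72,0,.14]);print('tip',q.x,q.fun)
g=lambda z:(proj(b,[.7187,-.0075,z[0]])-[390,222]);q=least_squares(g,[.14]);print(q.x,q.fun)
f=lambda p:np.r_[proj(a,p)-[306.9,233]]
for p in[(.4986,-.0345,.081)]:print(proj(a,p),proj(b,p))
go([.4986,-.0345,.16],-7)
"
```

```text
tip [ 0.71868486 -0.00678211  0.15868021] [ 0.00639912 -0.30339475 -0.31527481  0.09615835]
[0.15942749] [-0.23060855 -0.01749559]
[328.43733443 260.38401583] [291.89166545 262.40452053]
shift [ 474.7 -418.    90. ] turn [-0.1  0.  21.3]
```

```bash
python3 -m creep '[[0,[55,-48,0],[0,0,2]],[0,[95,-84,0],[0,0,4]],[0,[135,-119,0],[0,0,6]],[0,[175,-154,0],[0,0,8]],[0,[215,-189,0],[0,0,10]],[0,[255,-224,0],[0,0,12]],[0,[295,-260,0],[0,0,14]],[0,[335,-295,0],[0,0,16]],[0,[375,-330,0],[0,0,18]],[0,[415,-365,0],[0,0,20]],[0,[450,-396,20],[0,0,21.3]],[0,[474.7,-418,60],[0,0,21.3]],[0,[474.7,-418,90],[0,0,21.3]],[0,[474.7,-418,90],[0,0,21.3]],[0,[474.7,-418,90],[0,0,21.3]]]' 40; python3 -c "
from h import *
go([.4986,-.0345,.078],-7); s=status.read_state(); print(s['joint_positions'].round(3))"
```

```text
t: 1.98
tcp_pos: [0.4989, -0.0348, 0.1607]
eef_rot: [-3.134, 0.193, -0.0]
force: [-0.1, 0.1, -0.8]
opening: 0.0424
shift [-0.4 -0.2 82.7] turn [-0.1 -0.  -0.1]
[-0.155  0.294  1.784  0.002  1.063  1.538]
```

```bash
python3 -m creep '[[0,[0,0,30],[0,0,0]],[0,[0,0,60],[0,0,0]],[0,[0,0,82],[0,0,0]],[0,[0,0,82],[0,0,0]],[-1,[0,0,82],[0,0,0]],[-1,[0,0,82],[0,0,0]],[-1,[0,0,82],[0,0,0]],[-1,[0,0,82],[0,0,0]],[-1,[0,0,82],[0,0,0]]]' 40
```

```text
t: 3.1
tcp_pos: [0.5004, -0.0344, 0.0804]
eef_rot: [-3.133, 0.194, -0.006]
force: [0.8, 2.6, 6.9]
opening: 0.0118
```

```bash
python3 -c "
from h import *
b=snap('side','side1');crop(b,'k1',250,170,380,310,4); print(status.read_state()['force'],status.read_state()['opening'])"
```

```text
[0.96567665 2.19225354 6.92855213] 0.011891926406573813
```

View pics/k1.png

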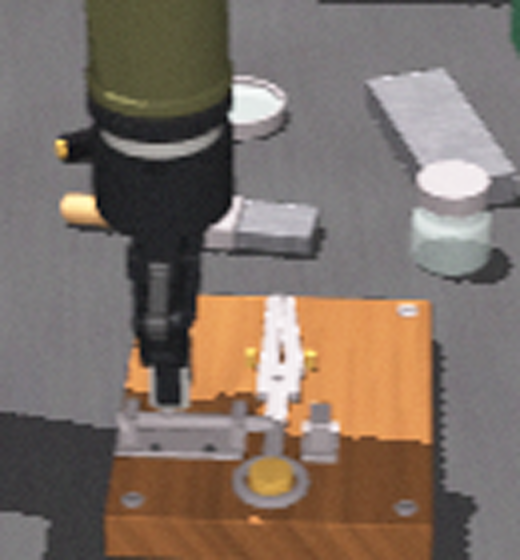

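```bash
python3 -m creep '[[-1,[8,0,0],[0,0,0]],[-1,[16,0,0],[0,0,0]],[-1,[24,0,0],[0,0,0]],[-1,[32,0,0],[0,0,0]],[-1,[38,0,0],[0,0,0]],[-1,[38,0,0],[0,0,0]]]'
```

```text
t: 3.9
tcp_pos: [0.5308, -0.0383, 0.0803]
eef_rot: [-3.133, 0.193, 0.018]
force: [-17.3, 2.1, 17.5]
opening: 0.012
```

```bash
python3 -m creep '[[-1,[2,0,0],[0,0,0]],[-1,[4,0,0],[0,0,0]],[-1,[5,0,0],[0,0,0]],[-1,[6,0,0],[0,0,0]],[-1,[6,0,0],[0,0,0]]]'
```

```text
t: 4.53
tcp_pos: [0.5309, -0.0383, 0.0803]
eef_rot: [-3.132, 0.193, 0.036]
force: [-14.5, 2.0, 15.3]
opening: 0.0123
```

```bash
python3 -c "
from h import *
b=snap('side','side2');a=snap('top','top2')
f=lambda c,u,v,w,h,W,H:cv2.resize(c['frame'][v:v+h,u:u+w,::-1],(W,H),interpolation=cv2.INTER_CUBIC)
cv2.imwrite('pics/k2.png',np.hstack([f(b,265,225,100,100,400,400),f(a,290,200,80,80,400,400)]))"
```

```text
(no output)
```

View pics/k2.png

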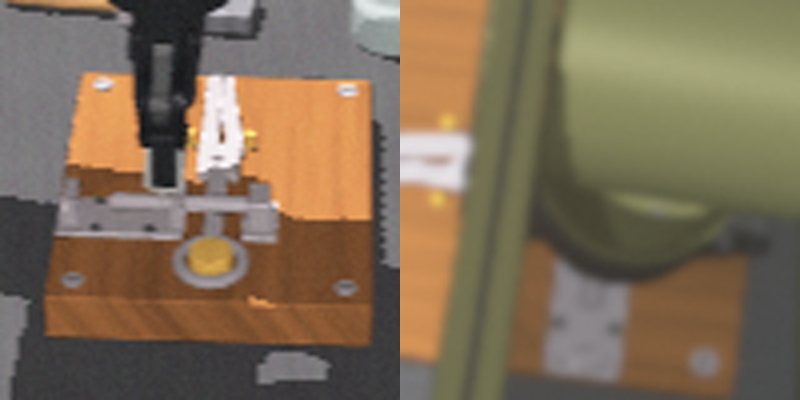

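```bash
python3 -m creep '[[0,[0,0,0],[0,0,0]],[0,[0,0,0],[0,0,0]],[0,[0,0,-40],[0,0,0]],[0,[0,0,-90],[0,0,0]],[0,[0,0,-90],[0,0,0]],[0,[0,0,-90],[0,0,0]]]'; python3 -c "
from h import *
b0=load('side0');b=snap('side','side3')
f=lambda c:cv2.resize(c['frame'][240:310,270:370,::-1],(400,280),interpolation=cv2.INTER_CUBIC)
cv2.imwrite('pics/k3.png',np.hstack([f(b0),f(b)]))
P=cloud(b);m=(P[...,0]>.46)&(P[...,0]<.62)&(P[...,1]>-.06)&(P[...,1]<-.01)&(P[...,2]>.055)&(P[...,2]<.09);q=P[m];print(len(q),q.mean(0),q.min(0),q.max(0))
th=np.radians(-7.2);c=np.array([.563,-.002])
for xb in(-.060,-.0295,-.018,.02,.032):
  p=c+[xb*np.cos(th)-(-.04)*np.sin(th),xb*np.sin(th)-.04*np.cos(th)];print(xb,p,proj(b,[*p,.069]),proj(b,[*p,.045]))
"
```

```text
t: 5.38
tcp_pos: [0.5336, -0.0389, 0.1702]
eef_rot: [-3.132, 0.193, 0.034]
force: [-0.5, -0.2, -0.6]
opening: 0.0426
76 [ 0.52966645 -0.04256775  0.07017726] [ 0.47343265 -0.05502609  0.05506159] [ 0.58461886 -0.033705    0.08562494]
-0.06 [ 0.49845979 -0.03416459] [291.96608342 266.65567394] [292.24858465 275.20039156]
-0.0295 [ 0.52871929 -0.03798726] [305.5568182  267.02950385] [305.70546254 275.57771621]
-0.018 [ 0.54012861 -0.03942859] [310.68718675 267.17062096] [310.78524285 275.7201509 ]
0.02 [ 0.57782896 -0.04419125] [327.66310066 267.63756439] [327.59353617 276.19144768]
0.032 [ 0.58973434 -0.04569525] [333.03138986 267.7852258 ] [332.90874561 276.3404837 ]
```

View pics/k3.png

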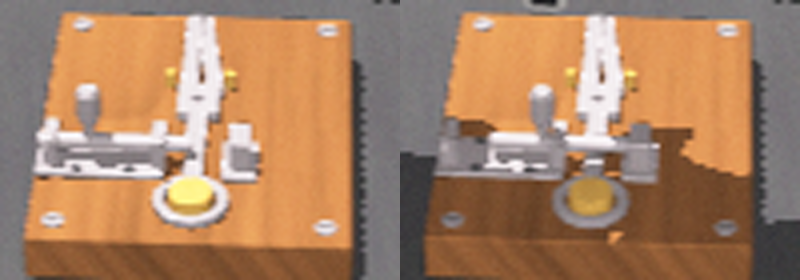

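The bolt tip has reached the far side of the keeper, and the knob is against the second staple. The staple spacing matches a 42 mm travel. I'll confirm it's a true stop by pushing again with a higher grip, so the fingers can't be what's hitting.

```bash
python3 -c "
from h import *
go([.531,-.0383,.088],-7)"
```

```text
shift [ 0.1 -0.  81.4] turn [-0.1  1.4 -0. ]
```

```bash
python3 -m creep '[[0,[0,0,40],[0,1.4,0]],[0,[0,0,81],[0,1.4,0]],[0,[0,0,81],[0,1.4,0]],[-1,[0,0,81],[0,1.4,0]],[-1,[0,0,81],[0,1.4,0]],[-1,[0,0,81],[0,1.4,0]],[-1,[0,0,81],[0,1.4,0]]]' 40;  python3 -m creep '[[-1,[3,0,0],[0,0,0]],[-1,[6,0,0],[0,0,0]],[-1,[9,0,0],[0,0,0]],[-1,[9,0,0],[0,0,0]]]'
```

```text
t: 6.3
tcp_pos: [0.5321, -0.0384, 0.0896]
eef_rot: [-3.134, 0.193, -0.006]
force: [1.2, 0.3, 1.9]
opening: 0.0108
t: 6.8
tcp_pos: [0.5326, -0.0385, 0.0893]
eef_rot: [-3.133, 0.192, 0.019]
force: [-16.3, 1.2, 16.0]
opening: 0.0113
```

```bash
python3 -m creep '[[0,[0,0,0],[0,0,0]],[0,[0,0,0],[0,0,0]],[0,[0,0,-50],[0,0,0]],[0,[0,0,-90],[0,0,0]],[0,[0,0,-90],[0,0,0]]]'; python3 -c "
from h import *
a=load('top0');F=a['frame'].astype(int)
m=np.zeros((480,640),bool);m[245:296,140:180]=True
m&=(F.max(-1)<52)
n,lab,st,ce=cv2.connectedComponentsWithStats(m.astype(np.uint8));i=1+np.argmax(st[1:,4]);v,u=np.nonzero(lab==i);print(len(u),u.min(),u.max(),v.min(),v.max())
W=np.array([pt(a,x,y,.012)[:2] for x,y in zip(u,v)]);c=W.mean(0);d=np.linalg.svd(W-c)[2][0];d*=np.sign(d[0]);s=(W-c)@d;n=(W-c)@[-d[1],d[0]]
print(c,np.degrees(np.arctan2(d[1],d[0])),np.ptp(s),np.ptp(n))
L=np.array([.5625,.380]);print('off-line',(L-c)@[-d[1],d[0]],'along',(L-c)@d); g=L-.073*d; g2=c+d*((g-c)@d);print(g,g2)
go([*g2,.17],np.degrees(np.arctan2(d[1],d[0])))
"
```

```text
t: 7.42
tcp_pos: [0.5375, -0.0394, 0.183]
eef_rot: [-3.134, 0.192, 0.004]
force: [-0.1, 0.6, -0.7]
opening: 0.043Traceback (most recent call last):
  File "<string>", line 6, in <module>
    n,lab,st,ce=cv2.connectedComponentsWithStats(m.astype(np.uint8));i=1+np.argmax(st[1:,4]);v,u=np.nonzero(lab==i);print(len(u),u.min(),u.max(),v.min(),v.max())
                                                                         ~~~~~~~~~^^^^^^^^^^
    return _wrapfunc(a, 'argmax', axis=axis, out=out, **kwds)
    return bound(*args, **kwds)
ValueError: attempt to get argmax of an empty sequence
```

```bash
python3 -c "
from h import *
a=load('top0');P=cloud(a);F=a['frame'].astype(int)
print(F[255:285:6,150:172:2].max(-1))
m=np.zeros((480,640),bool);m[254:288,140:178]=True
m&=(P[...,2]>.010)&(P[...,2]<.025)
v,u=np.nonzero(m);print(len(u),u.min(),u.max(),v.min(),v.max(),np.median(P[m][:,2]))
W=np.array([pt(a,x,y,.014)[:2] for x,y in zip(u,v)]);c=W.mean(0);d=np.linalg.svd(W-c)[2][0];d*=np.sign(d[0]);s=(W-c)@d;n=(W-c)@[-d[1],d[0]]
print(c,np.degrees(np.arctan2(d[1],d[0])),np.ptp(s),np.ptp(n))
L=np.array([.5625,.380]);print('off-line',(L-c)@[-d[1],d[0]],'along',(L-c)@d); g=L-.073*d; g2=c+d*((g-c)@d);print(g,g2)
go([*g2,.17],np.degrees(np.arctan2(d[1],d[0])))
"
```

```text
[[ 97  74  73  69  63  87 115 118 119 118 117]
 [120 102  77  73  70  62  84 114 119 119 119]
 [121 119 102  77  75  72  62  84 113 119 120]
 [119 119 119 101  78  76  74  61  77 106 119]
 [119 120 120 119 108  80  77  74  62  77 108]]
264 150 168 254 287 0.01536462120816651
[0.48003123 0.34723187] 22.22871135372923 0.0859830722840404 0.017630119011247683
off-line -0.0008654834760412101 along 0.08873612307567008
[0.49492528 0.35238376] [0.49459786 0.35318492]
shift [ -90.5 -384.4   13.8] turn [ -0.1   0.1 -29.2]
```

```bash
python3 -m creep '[[0,[-9,-38,0],[0,0,-3]],[0,[-18,-77,0],[0,0,-6]],[0,[-27,-115,2],[0,0,-9]],[0,[-36,-154,4],[0,0,-12]],[0,[-45,-192,6],[0,0,-15]],[0,[-54,-231,8],[0,0,-18]],[0,[-63,-269,10],[0,0,-21]],[0,[-72,-308,12],[0,0,-24]],[0,[-81,-346,13],[0,0,-27]],[0,[-90,-384,14],[0,0,-29.2]],[0,[-90,-384,50],[0,0,-29.2]],[0,[-90,-384,100],[0,0,-29.2]],[0,[-90,-384,100],[0,0,-29.2]]]' 60; python3 -c "
from h import *
go([.4947,.353,.023],22.2)"
```

```text
t: 9.05
tcp_pos: [0.4913, 0.351, 0.079]
eef_rot: [3.081, 0.605, -0.019]
force: [0.2, 1.0, 0.5]
opening: 0.0424
shift [ 4.6 -0.6 55.9] turn [-0.1  0.7  0. ]
```

```bash
python3 -m creep '[[0,[3,0,25],[0,0.7,0]],[0,[4,-0.6,45],[0,0.7,0]],[0,[4.5,-0.6,56],[0,0.7,0]],[0,[4.5,-0.6,56],[0,0.7,0]],[-1,[4.5,-0.6,56],[0,0.7,0]],[-1,[4.5,-0.6,56],[0,0.7,0]],[-1,[4.5,-0.6,56],[0,0.7,0]],[-1,[4.5,-0.6,56],[0,0.7,0]],[-1,[4.5,-0.6,56],[0,0.7,0]]]' 60
```

```text
t: 10.18
tcp_pos: [0.4955, 0.3535, 0.0244]
eef_rot: [-3.081, -0.605, -0.003]
force: [-0.7, -0.9, 6.9]
opening: 0.0144
```

```bash
python3 -m creep '[[-1,[0,0,-10],[0,0,0]],[-1,[0,0,-30],[0,0,0]],[-1,[0,0,-60],[0,0,0]],[-1,[0,0,-90],[0,0,0]],[-1,[0,0,-120],[0,0,0]],[-1,[0,0,-145],[0,0,0]],[-1,[0,0,-155],[0,0,0]],[-1,[0,0,-155],[0,0,0]]]'; python3 -c "
from h import *
go([.5016,.0485,.176],-30)
b=snap('side','side4');P=cloud(b)
m=(P[...,0]>.54)&(P[...,0]<.61)&(P[...,1]>.33)&(P[...,1]<.43)&(P[...,2]>.12);print(m.sum(),P[m].mean(0),np.argwhere(m).mean(0))
q=P[m];A=np.c_[q[:,:2],np.ones(len(q))];print(np.linalg.lstsq(A,q[:,2],rcond=None)[0])"
```

```text
t: 11.18
tcp_pos: [0.4953, 0.3532, 0.1799]
eef_rot: [-3.081, -0.605, -0.005]
force: [-0.2, -0.0, -1.3]
opening: 0.0137
shift [-109.3  284.5    3.1] turn [-0.2 -0.1 52.2]
286 [0.56703999 0.3750914  0.1700879 ] [145.98251748 310.18881119]
[-0.05956709 -0.18550298  0.2734454 ]
```

```bash
python3 -m creep '[[-1,[-8,20,0],[0,0,4]],[-1,[-18,47,0],[0,0,9]],[-1,[-29,75,0],[0,0,14]],[-1,[-40,104,0],[0,0,19]],[-1,[-51,133,0],[0,0,25]],[-1,[-62,162,0],[0,0,30]],[-1,[-73,191,0],[0,0,35]],[-1,[-84,219,0],[0,0,40]],[-1,[-95,247,0],[0,0,46]],[-1,[-103,269,2],[0,0,50]],[-1,[-108,281,3],[0,0,52]],[-1,[-109.3,284.5,3],[0,0,52.2]],[-1,[-109.3,284.5,3],[0,0,52.2]],[-1,[-109.3,284.5,3],[0,0,52.2]]]'; python3 -c "
from h import *
go([.5016,.0485,.176],-30)
b=snap('side','side5');a=snap('top','top5')
f=lambda c,u,v,w,h,W,H:cv2.resize(c['frame'][v:v+h,u:u+w,::-1],(W,H),interpolation=cv2.INTER_CUBIC)
print(proj(b,[.565,.012,.159]),proj(a,[.565,.012,.159]))
cv2.imwrite('pics/k5.png',np.hstack([f(b,270,170,160,140,480,420),f(a,270,160,100,140,300,420)]))"
```

```text
t: 12.98
tcp_pos: [0.5011, 0.0489, 0.1754]
eef_rot: [-3.033, 0.811, -0.001]
force: [-0.3, 0.5, -1.2]
opening: 0.0143
shift [ 0.6  0.1 -0.6] turn [-0.1  0.   0.1]
[319.94235785 220.41039441] [307.71421307 224.27674272]
```

View pics/k5.png

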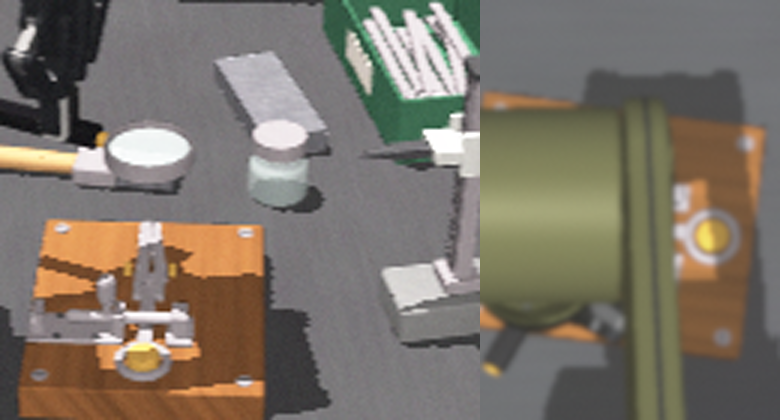

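```bash
python3 -c "
from h import *
from scipy.optimize import least_squares
b=load('side5');P=cloud(b)
m=(P[...,0]>.52)&(P[...,0]<.61)&(P[...,1]>-.03)&(P[...,1]<.06)&(P[...,2]>.135)&(P[...,2]<.19)
m[:,:304]=0
q=P[m];print(len(q),q.min(0),q.max(0))
t=q
for i in range(6):
  A=np.c_[t[:,:2]-[.565,.012],np.ones(len(t))];k=np.linalg.lstsq(A,t[:,2],rcond=None)[0];res=q[:,2]-np.c_[q[:,:2]-[.565,.012],np.ones(len(q))]@k;t=q[abs(res)<.004]
print('plane',k,'inl',len(t),'tilt deg',np.degrees(np.arctan(k[:2])))
v,u=np.nonzero(m);print('mask u',u.min(),u.max(),'v',v.min(),v.max())
# silhouette bbox model, rim cylinder r .034, h .014
def box(c):
  th=np.linspace(0,2*np.pi,180);S=np.array([proj(b,[c[0]+.034*np.cos(x),c[1]+.034*np.sin(x),c[2]+h]) for h in(-.007,.007) for x in th])
  return S[:,0].min(),S[:,0].max(),S[:,1].min(),S[:,1].max()
for z in(.153,.159,.165):print(z,np.round(box([.5648,.012,z]),1))
print(status.read_state()['dq'].round(4))
crop(b,'rim',295,200,345,240,16)
"
```

```text
546 [ 0.53021783 -0.02529487  0.15197097] [0.59848046 0.04827972 0.17065463]
plane [-0.01215296  0.03030614  0.16285872] inl 430 tilt deg [-0.69627884  1.73588277]
mask u 304 335 v 210 230
0.153 [304.6 335.1 212.1 233.7]
0.159 [304.5 335.2 209.8 231.4]
0.165 [304.5 335.2 207.6 229.1]
[-0.001  -0.0029  0.001  -0.0023  0.0004 -0.0001]
```

View pics/rim.png

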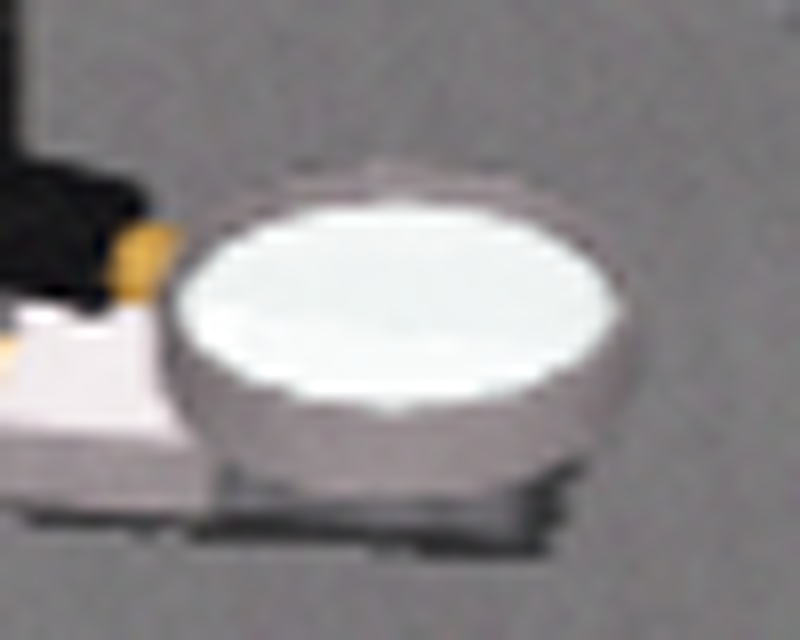

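```bash
python3 -c "
from h import *
def fit(b,lo,hi,n):
  P=cloud(b);m=np.all((P>lo)&(P<hi),-1);q=P[m];t=q;c=q[:,:2].mean(0)
  for i in range(8):
    A=np.c_[t[:,:2]-c,np.ones(len(t))];k=np.linalg.lstsq(A,t[:,2],rcond=None)[0];res=q[:,2]-np.c_[q[:,:2]-c,np.ones(len(q))]@k;t=q[abs(res)<.003]
  print(n,c,len(t),np.degrees(k[:2]),k[2])
b0=load('side0');b=load('side5')
fit(b0,[.535,.35,.004],[.59,.41,.03],'lens on bench')
fit(b,[.54,-.013,.15],[.59,.037,.18],'lens held')
fit(b,[.50,.04,.02],[.62,.1,.04],'block')
fit(b0,[.5,.2,-.02],[.58,.28,.02],'bench')
s=status.read_state();R=Ro.from_rotvec(s['eef_rot']).as_matrix();print(R[:,2],s['tcp_pos'],s['t'])
"
```

```text
lens on bench [0.56214062 0.37901304] 152 [-0.80381775 -1.0913154 ] 0.012395342255413725
lens held [0.56577415 0.0119959 ] 236 [ 0.79576957 -0.12098453] 0.1627922075631184
block [0.55981984 0.06934513] 530 [-0.03151009 -0.48942124] 0.03240683870412912
bench [0.53610034 0.22442588] 89 [ 1.55578659 -6.73466363] 0.008494058646651884
[ 0.00125534  0.00188739 -0.99999743] [0.50114857 0.04886214 0.1755106 ] 13.075
```

```bash
python3 -m creep '[[-1,[0,0,-1],[0,0,0]],[-1,[0,0,-1],[0,0,0]],[-1,[0,0,-1],[0,0,0]],[-1,[0,0,-1],[0,0,0]],[-1,[0,0,-1],[0,0,0]],[-1,[0,0,-1],[0,0,0]]]'; python3 -c "
from h import *
s=status.read_state();print(s['dq'].round(4),s['tcp_pos'])
r.close_job()"
```

```text
t: 13.82
tcp_pos: [0.5011, 0.0489, 0.1765]
eef_rot: [-3.033, 0.811, -0.001]
force: [-0.3, 0.7, -2.1]
opening: 0.0141
[ 0.0004  0.0011  0.0011 -0.0006  0.0002  0.0003] [0.50114414 0.04885288 0.17649705]
the job is handed in; nothing more can be done
```

I slid the bolt to its hard stop, then picked up the black-handled lens. I handed in at 13.8 s with the gripper holding it steady over the pivot hole.

- **Bolt:** It moved about 30 mm and stopped. A second push with a higher grip, about 16 N, did not move it further. The picture shows the tip in the keeper. I measured less than the full 42 mm travel and take it that the bolt started about 12 mm in, which the staple spacing supports. I had no direct reading of the joint.
- **Lens position:** In the side image the lens is centred over the hole to within about 1–2 mm.
- **Lens height:** The pointer measured about 159–160 mm. Before a final 1 mm raise, my lens height estimates disagreed slightly: 157.4 mm (depth), 158 mm (arm pose) and 160–161 mm (image outline). I took no picture after the raise. By those figures the lens ends between 158 and 162 mm, so it should be within about 2 mm of the pointer.
- **Level:** One depth fit gave about 1.5–2° of tilt. The tighter fit gave under 1°, comparable to the error I saw when the lens lay flat. The tool itself is vertical to about 0.1°.

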